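# Fetch the red ink stick from behind the stock

## Robot

A 6-joint arm with a two-finger parallel gripper is mounted at the origin on a cart in front of the work surface, level with it; the furniture and walls round the work are solid. World frame = base frame: x ahead of the robot, y to its left, z up, the work surface at z = 0. Lengths are in m, angles in rad, forces in N, time in s.
With the tool pointing down it reaches from about 0.325 to 1 m from the base axis. Payload 5.1 kg.
Tool frame: the origin (TCP) lies between the finger pads; the fingertips stand ctrl.finger_overhang ahead of it and the grasp point (between the pads) lies 6 mm ahead of it (ctrl.finger_overhang is the distance from the TCP to the fingertips, in m); z points along the fingers, x is the direction in which the jaws open and shut, and the axes are right-handed (so a half turn about z gives the same grasp; the last joint's range is limited). The gripper opens to 85 mm and grips with 20 to 120 N. Pads are 22 mm wide; open, the fingers measure 114 mm over their backs; the gripper's body (76 mm by 85 mm) begins 54 mm behind the grasp point. The pads swing forward as they close: fully open they stand 13 mm farther back than shut.
Start: joints at [-1.417, 0.124, 1.65, -0, 1.367, -0.083], TCP at [0.152, -0.632, 0.256] pointing down, gripper open.
Joint ranges: [-2.61, 2.61], [-1.02, 2.33], [0.03, 2.71], [-1.35, 4.49], [0.32, 2.68], [-2.91, 2.91]. Speed limits (rad/s): [2.57, 2.57, 3.14, 3.14, 3.14, 3.14].

## Interface

Orientations are given as a unit quaternion [w, x, y, z].
In Python, from plant import ctrl gives the robot as it stands.
- The arm moves only by the tool servo_tool, never from a script. Its argument "series" is text: rows parted by semicolons, each of 5 numbers parted by spaces: the closure, from -1 (fully open) to 1 (shut), so that 0 is half open, then the shift along the world's x, y, z scaled (see below), then the turn about the world's z scaled (see below). In form: fingers tx ty tz twist; .... A call has exactly 10 rows; each row is the pose to reach, as a shift and turn from the pose commanded when the call began, turning the shorter way round; what a row does not reach only later rows make up. The controller multiplies each number of a shift by 200 mm and each number of a turn by pi rad. A row lasts 1/10 s, in which the tool goes at most 50 mm and 8.59 degrees, less where a joint would pass 70% of its speed; a pose out of reach is approached as far as the arm can. A call with a number of a shift or a turn outside -1 to 1 is refused whole. A call with a gripper value outside its range is refused whole. The fingers move at their own pace and stop on an object; "force" is the grip in N (left out, the last holds). Time passes only in rows, so rows that repeat a pose let the fingers close, or fill a call up. It gives the time, the measured TCP pose, the force and the opening at its end, in the units of the state.
- ctrl.get_obs(): the state, without advancing time (a new reading comes with each control period).
- ctrl.camera(name): name is "side" or "top" or "wrist"; returns the picture (480x640x3 uint8, red, green, blue); there is no depth.
- ctrl.camera_info(name): a dict with "mtx" (3x3 intrinsics, pixels), "xyz" and "orientation" of the camera in the world. Camera axes: x right, y up, looking along -z (the intrinsics and any distortion apply to the point x, -y, -z); pixel columns grow to the right and rows downward; lengths in m; the calibration is good to about 2 mm. A picture is of the moment at which its call begins: read the wrist's pose just before it. camera_info takes no time and is no camera call; for the wrist camera it gives the pose at the moment of the call.
- ctrl.close_job(): hands the job in, once; it reports no verdict.
The state is a dict: "time": time; "joints": joint angles; "joint_velocities": joint speeds; "joint_efforts": joint torques, N m; "ee_pos": TCP position; "tool_rot": TCP orientation; "ft_force": force on the tool from outside, world axes, zero at the start; "ft_torque": the same for the moment, N m; "width": finger opening in m.
Only numpy, scipy, OpenCV 4.12 (cv2) and the standard library are available. Lean on these libraries where they do the work, as an engineer would, in place of code of your own. Each camera call takes 0.05 s, during which the arm holds its last target. There are 200 camera calls.

## Task

A customer wants the red ink stick, which lies at the back of the wooden stand, under the black ink stick and behind the blue and the yellow pigment jar. First set both jars (upright) and the black stick aside on the cork mat, lifting the black one off without shifting the red one beneath; then, while they wait there, lay the red stick lengthwise in the middle of the order tray. After that lay the black stick lengthwise in the middle of the green bed of the stand and stand each jar back on the very ring it came from, leaving the water pot and the round blue tin where they are and never letting a jar tip over.

Things in the scene. Friction and masses are not known exactly. Their poses are not given: they have to be found in the camera images.
- red_stick: dark red ink stick, a flat bar 19 (x) x 72 (y) x 10 (z) mm, 24 g. Origin: centre of its underside; long axis y, z up. At the start it lies on the green bed of the stand, along it, under the black stick. Grasp across its 19 mm width.
- black_stick: black ink stick, the same bar 19 (x) x 72 (y) x 10 (z) mm, 24 g. Origin: centre of its underside; long axis y, z up. At the start it lies loose on top of the red stick, turned up to 0.2 rad and shifted 10 to 27 mm towards the stand's +y, so that only an end of the red one peeps out.
- blue_jar: glass pigment jar with blue content, round, 27 mm in diameter and 61 mm high with its fixed 24 mm stopper, 45 g. Origin: centre of its underside, z up. The glass body is 27 mm wide up to about 35 mm and narrows above to the neck under the stopper. It stands on one of the two rings of the stand; which one varies.
- yellow_jar: glass pigment jar with yellow content, otherwise the same as the blue jar (27 mm in diameter, 61 mm high, origin at the centre of its underside, z up). It stands on the other ring of the stand.
- stand: brown wooden stand, fixed board 140 (x) x 150 (y) x 12 (z) mm. Origin: centre of underside; +x is its back, away from the robot at yaw 0. Two flat brass rings, 37 mm in diameter, on its top at x = -8, y = +20 and -20 mm in its frame; between jar and red stick are about 10 mm, between the jars 13 mm: too little for a finger.
- bed (a point): centre of the top face of the stand's green bed, a flat strip 30 (x) x 96 (y) mm and 2 mm thick; the point is at x = +25 mm, y = 0, z = 14 mm in the stand's frame and has the stand's axes: the bed's long axis is y.
- cork_mat: fixed cork mat, flat, 150 (x) x 190 (y) x 4 (z) mm; things set aside stand on its top. Origin: centre of its underside, long axis y. It lies to the left or to the right of the stand.
- order_tray: fixed pale wooden order tray lined with white paper, 120 (x) x 160 (y) mm outside, with a rim 5 mm thick and 13 mm high and its inner floor at 5 mm. Origin: centre of its underside, long axis y. It lies on the other side of the stand from the mat.
- blue_tin: bystander: round tin with a blue lid, 68 mm in diameter, 24 mm high, loose in front of the stand. Origin: centre of its underside. To be left alone.
- water_pot: bystander: round grey-green pot, 69 mm in diameter, 54 mm high, loose at the back on the right of the stand. Origin: centre of its underside. To be left alone.

How it is judged:
On the way, in this order (a step that is already met when the one before it is completed fails the run):
1. both jars, upright, and the black stick are set aside on the cork mat, and the red stick has not been shifted by more than 10 mm (x of blue_jar in the frame of cork_mat between -0.075 and 0.075 m and y of blue_jar in the frame of cork_mat between -0.095 and 0.095 m and z of each of blue_jar, yellow_jar, black_stick in the frame of cork_mat below 0.01 m and linear speed of each of blue_jar, yellow_jar, black_stick below 0.02 m/s and contact force between the fingers and blue_jar below 0.05 N and angle between each of blue_jar, yellow_jar, black_stick's own z axis and vertical below 0.2 rad and x of yellow_jar in the frame of cork_mat between -0.075 and 0.075 m and y of yellow_jar in the frame of cork_mat between -0.095 and 0.095 m and contact force between the fingers and yellow_jar below 0.05 N and x of black_stick in the frame of cork_mat between -0.075 and 0.075 m and y of black_stick in the frame of cork_mat between -0.095 and 0.095 m and contact force between the fingers and black_stick below 0.05 N and distance of red_stick from where it was at the start of the episode below 0.01 m), for 0.2 s.
2. the red stick lies in the middle of the order tray, lengthwise, while the other three are still on the mat (horizontal distance between red_stick and order_tray below 0.015 m and angle between the y axis of red_stick and the y axis of order_tray, either way round below 0.25 rad and z of red_stick in the frame of order_tray below 0.011 m and angle between red_stick's own z axis and vertical below 0.15 rad and linear speed of each of red_stick, blue_jar, yellow_jar, black_stick below 0.02 m/s and contact force between the fingers and red_stick below 0.05 N and x of blue_jar in the frame of cork_mat between -0.075 and 0.075 m and y of blue_jar in the frame of cork_mat between -0.095 and 0.095 m and z of each of blue_jar, yellow_jar, black_stick in the frame of cork_mat below 0.01 m and contact force between the fingers and blue_jar below 0.05 N and angle between each of blue_jar, yellow_jar, black_stick's own z axis and vertical below 0.2 rad and x of yellow_jar in the frame of cork_mat between -0.075 and 0.075 m and y of yellow_jar in the frame of cork_mat between -0.095 and 0.095 m and contact force between the fingers and yellow_jar below 0.05 N and x of black_stick in the frame of cork_mat between -0.075 and 0.075 m and y of black_stick in the frame of cork_mat between -0.095 and 0.095 m and contact force between the fingers and black_stick below 0.05 N), for 0.2 s.
At the end, for the whole second after the job is handed in: Red stick flat in the tray, within 15 mm of its centre and 0.25 rad of its length; black stick flat on the green bed, within 12 mm of its centre and 0.2 rad of its length; each jar upright within 12 mm of where it stood at the start; all released and at rest (horizontal distance between red_stick and order_tray below 0.015 m and angle between the y axis of red_stick and the y axis of order_tray, either way round below 0.25 rad and z of red_stick in the frame of order_tray below 0.011 m and angle between each of red_stick, black_stick, blue_jar, yellow_jar's own z axis and vertical below 0.15 rad and linear speed of each of red_stick, black_stick, blue_jar, yellow_jar below 0.02 m/s and contact force between the fingers and red_stick below 0.05 N and horizontal distance between black_stick and bed below 0.012 m and angle between the y axis of black_stick and the y axis of bed, either way round below 0.2 rad and z of black_stick in the frame of bed below 0.006 m and contact force between the fingers and black_stick below 0.05 N and distance of each of blue_jar, yellow_jar from where it was at the start of the episode below 0.012 m and contact force between the fingers and blue_jar below 0.05 N and contact force between the fingers and yellow_jar below 0.05 N); the robot touches nothing.
It fails at once if a jar tips over (angle between any of blue_jar, yellow_jar's own z axis and vertical above 0.7 rad).
It fails at once if the water pot or the blue tin is moved by more than 20 mm (distance of any of water_pot, blue_tin from where it was at the start of the episode above 0.02 m).
It also fails if it takes over 136 s, if anything falls off the work surface, if the arm or the gripper's body presses on something with over 40 N, if the wrist force passes 120 N, or if a joint passes its speed limit or range.

## Working session

There is one attempt and no reset: what is moved stays moved. The work goes in short steps, Python scripts to look and compute and a tool call to move; the robot and the scene stay as the last step left them, time stands still between calls to the robot, and variables do not carry over. Pictures are saved under pics/ and viewed, about 12 in all and at most 16, crops included, and the job is handed in when it is done.

Besides the shell and the picture viewer there is one more tool, called after "Request:" by a JSON object that holds its "api" and its "payload", one argument or row to a line. servo_tool: Moves the arm, as the interface text tells. Shifts and turns lie within -1 to 1; 1 stands for 200 mm of shift or pi rad of turn. Its arguments: {"type":"object","properties":{"series":{"type":"string"},"force":{"type":"number"}},"required":["series"]}

```bash
mkdir -p pics
cat > h.py <<'E'
import numpy as np, cv2
from scipy.spatial.transform import Rotation as R
from plant import ctrl
def rot(q): return R.from_quat([q[1],q[2],q[3],q[0]]).as_matrix()
def info(n):
    i=ctrl.camera_info(n); return np.array(i["mtx"]),np.array(i["xyz"]),rot(i["orientation"]),i
def ray(ci,uv,z):
    K,p,Rm,_=ci; uv=np.atleast_2d(uv).astype(float)
    d=np.c_[uv,np.ones(len(uv))]@np.linalg.inv(K).T
    d=(d*[1,-1,-1])@Rm.T
    return p+d*((z-p[2])/d[:,2])[:,None]
def proj(ci,P):
    K,p,Rm,_=ci; c=((np.atleast_2d(P)-p)@Rm)*[1,-1,-1]; q=c@K.T
    return q[:,:2]/q[:,2:]
def shot(n,f):
    ci=info(n); im=cv2.cvtColor(np.asarray(ctrl.camera(n)),cv2.COLOR_RGB2BGR)
    cv2.imwrite(f"pics/{f}.png",im); return ci,im
E
python3 - <<'E'
from h import *
for n in("top","side"):
    ci,im=shot(n,n+"0"); print(n,ci[3])
o=ctrl.get_obs();print(o["time"],o["ee_pos"],o["tool_rot"],o["width"],ctrl.finger_overhang)
E
```

```text
top {'mtx': array([[497.75883537,   0.        , 316.85043018],
       [  0.        , 497.75883537, 234.67437313],
       [  0.        ,   0.        ,   1.        ]]), 'xyz': array([0.39897564, 0.02146576, 0.90730536]), 'orientation': array([-0.69624451, -0.03903445,  0.04532625,  0.71530792])}
side {'mtx': array([[518.84693565,   0.        , 335.27947238],
       [  0.        , 518.84693565, 250.16004578],
       [  0.        ,   0.        ,   1.        ]]), 'xyz': array([ 0.29880167, -0.68403939,  0.63025813]), 'orientation': array([ 0.89576219,  0.41720424, -0.06576262, -0.13865782])}
0.1 [ 0.15237467 -0.63136815  0.25515078] [-6.56832663e-04  7.85686846e-01 -6.18623672e-01 -7.08418787e-04] 0.08544672868529929 0.025
```

View pics/top0.png

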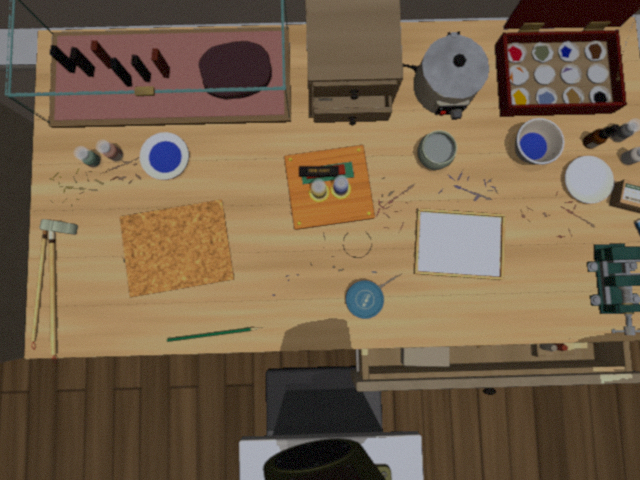

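View pics/side0.png

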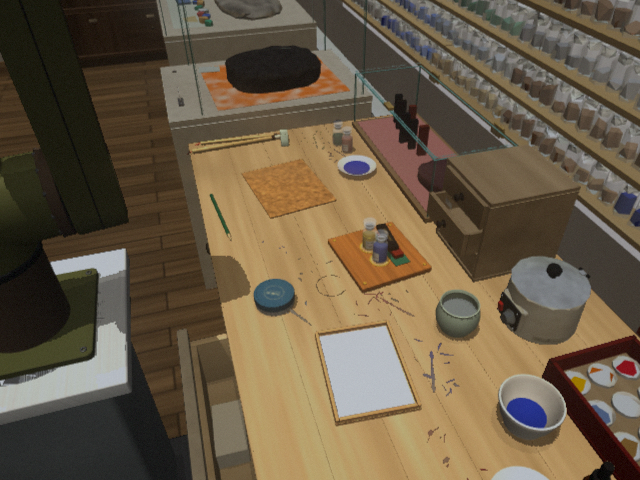

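The top view has image up as +x and image left as +y. The stand is at (329,187), with the yellow jar left at (319,187) and the blue right at (341,184). The mat is at (177,248), the tray at (459,243), and the cabinet with a drawer is close behind the stand.

Run:
```python
from h import *
ci=info("top"); im=cv2.imread("pics/top0.png"); hsv=cv2.cvtColor(im,cv2.COLOR_BGR2HSV)
for n,uv in dict(stand=(345,205),mat=(177,248),tray=(459,243),wood=(270,200),black=(312,171),red=(348,168),green=(340,181),yj=(319,187),bj=(341,184)).items(): print(n,hsv[uv[1],uv[0]])
def rect(n,roi,lo,hi,z):
    x0,y0,x1,y1=roi; m=np.zeros(im.shape[:2],np.uint8)
    m[y0:y1,x0:x1]=cv2.inRange(hsv,lo,hi)[y0:y1,x0:x1]
    m=cv2.morphologyEx(m,cv2.MORPH_CLOSE,np.ones((5,5)));m=cv2.morphologyEx(m,cv2.MORPH_OPEN,np.ones((3,3))) if z!=.034 else m
    c=max(cv2.findContours(m,0,2)[0],key=cv2.contourArea)
    W=ray(ci,c[:,0],z)[:,:2]
    r=cv2.minAreaRect((W*1000).astype(np.float32)); print(n,np.round(r[0],1),np.round(r[1],1),round(r[2],1), r[2]-90)
rect("stand",(275,135,385,238),(5,185,90),(16,255,255),.012)
rect("mat",(110,190,245,305),(8,120,60),(17,255,255),.004)
rect("tray_paper",(405,200,515,290),(0,0,100),(180,60,255),.005)
rect("black",(290,155,345,185),(0,0,0),(180,255,62),.034)
b=ray(ci,[[364,299],[437,150],[353,118],[315,118],[389,118]],.0); print(b.round(3))
j=ray(ci,[[319,187],[341,184]],.073); print(j.round(4))
cv2.imwrite("pics/c0.png",cv2.resize(im[130:240,270:390],None,fx=6,fy=5.4,interpolation=cv2.INTER_CUBIC))
```

```text
stand [ 16 174 176]
mat [ 15 156 155]
tray [108  19 179]
wood [ 18 113 163]
black [ 19 160  86]
red [ 75 134 101]
green [120   2 142]
yj [160   5 144]
bj [135   7 141]
stand [594.6 -12.6] [135.9 144.4] 7.0 -83.01078462600708
mat [496.8 255.8] [158.5 219.1] 8.2 -81.79803466796875
tray_paper [ 483.8 -247.7] [149.8 109.8] 84.4 -5.633247375488281
black [617.3   6.3] [22.3 69.8] 1.4 -88.55088329315186
[[ 0.388 -0.07   0.   ]
 [ 0.662 -0.218  0.   ]
 [ 0.728 -0.063  0.   ]
 [ 0.73   0.009  0.   ]
 [ 0.726 -0.131  0.   ]]
[[ 0.5808  0.0067  0.073 ]
 [ 0.5851 -0.031   0.073 ]]
```

View pics/c0.png

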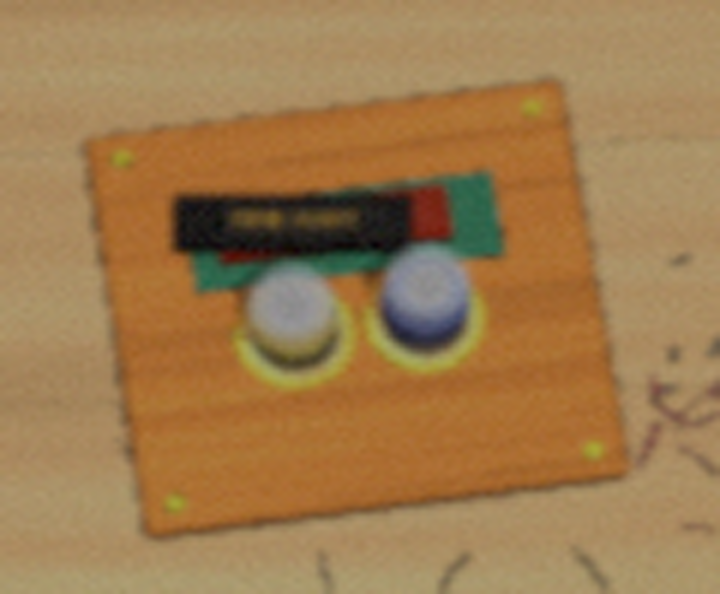

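The stand centre is about (0.595,-0.013), yaw +7°; measured sizes match the given ones. I'll go above the stand and look with the wrist camera.

Request:
{"api": "servo_tool", "payload": {
  "series": "-1 0.2 0.2 0 0.03; -1 0.4 0.4 0 0.06; -1 0.6 0.6 0 0.1; -1 0.8 0.8 0 0.13; -1 1 1 0 0.155; -1 1 1 0 0.155; -1 1 1 0 0.155; -1 1 1 0 0.155; -1 1 1 0 0.155; -1 1 1 0 0.155",
  "force": 30
}}

```text
time: 1.1
ee_pos: [0.3516, -0.4327, 0.2561]
tool_rot: [0.0, 0.911, -0.412, -0.0]
ft_force: [-0.4, -0.3, 0.1]
width: 0.0855
```

Request:
{"api": "servo_tool", "payload": {
  "series": "-1 0.1 0.2 0 0.03; -1 0.2 0.4 0 0.06; -1 0.4 0.6 0 0.1; -1 0.5 0.8 0 0.13; -1 0.6 1 0 0.155; -1 0.6 1 0 0.155; -1 0.6 1 0 0.155; -1 0.6 1 0 0.155; -1 0.6 1 0 0.155; -1 0.6 1 0 0.155"
}}

```text
time: 2.1
ee_pos: [0.4719, -0.2332, 0.2563]
tool_rot: [0.0, 0.984, -0.18, -0.0]
ft_force: [-0.2, 0.0, -0.9]
width: 0.0856
```

Request:
{"api": "servo_tool", "payload": {
  "series": "-1 0.1 0.2 0 0.03; -1 0.2 0.4 0 0.06; -1 0.3 0.6 0 0.1; -1 0.4 0.8 0 0.13; -1 0.5 1 0 0.155; -1 0.5 1 0 0.155; -1 0.5 1 0 0.155; -1 0.5 1 0 0.155; -1 0.5 1 0 0.155; -1 0.5 1 0 0.155"
}}

```text
time: 3.1
ee_pos: [0.5721, -0.0331, 0.2564]
tool_rot: [0.0, 0.998, 0.062, 0.0]
ft_force: [-0.3, 1.0, -0.2]
width: 0.0854
```

Run:
```python
from h import *
ci,im=shot("wrist","w1"); print(ci[3])
```

```text
{'mtx': array([[431.31516913,   0.        , 316.16006535],
       [  0.        , 431.31516913, 247.04289596],
       [  0.        ,   0.        ,   1.        ]]), 'xyz': array([0.56132005, 0.05129627, 0.37363102]), 'orientation': array([ 0.98420464, -0.16566795, -0.01069635,  0.06148948])}
```

View pics/w1.png

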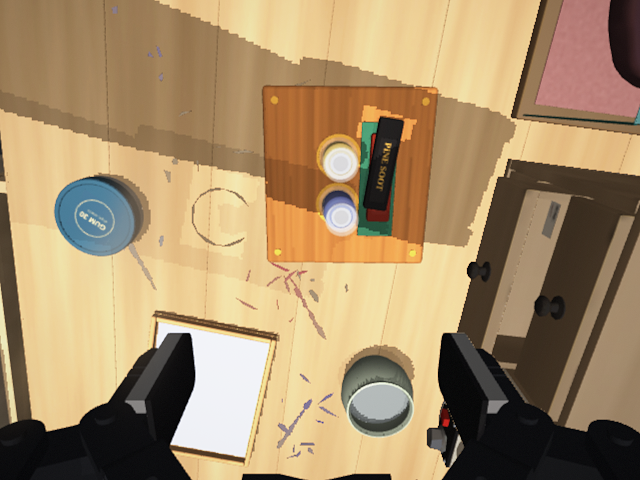

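Wrist view: stopper tops are at (341,160) yellow and (341,215) blue. The black stick runs (390,118) to (377,208), and the stand corners are (263,86), (437,88), (422,263), (268,263).

```bash
cat >> h.py <<'E'
def blob(ci,im,roi,lo,hi,z,name=""):
    hsv=cv2.cvtColor(im,cv2.COLOR_BGR2HSV); x0,y0,x1,y1=roi
    m=np.zeros(im.shape[:2],np.uint8); m[y0:y1,x0:x1]=cv2.inRange(hsv,lo,hi)[y0:y1,x0:x1]
    m=cv2.morphologyEx(m,cv2.MORPH_CLOSE,np.ones((5,5)))
    c=max(cv2.findContours(m,0,2)[0],key=cv2.contourArea)
    W=ray(ci,c[:,0],z)[:,:2]*1000; r=cv2.minAreaRect(W.astype(np.float32)); a=r[2] if r[1][0]<r[1][1] else r[2]-90
    a=(a+90)%180-90
    print(name,"c",np.round(r[0],1),"short/long",np.round(sorted(r[1]),1),"yaw",round(a,1)); return r[0],a
E
python3 - <<'E'
from h import *
from scipy.spatial.transform import Rotation as R
import json
q=[0.98420464,-0.16566795,-0.01069635,0.06148948]
K=np.array([[431.31516913,0,316.16006535],[0,431.31516913,247.04289596],[0,0,1]])
ci=(K,np.array([.56132005,.05129627,.37363102]),rot(q),None); im=cv2.imread("pics/w1.png")
blob(ci,im,(355,105,410,215),(0,0,0),(180,255,75),.034,"black")
hsv=cv2.cvtColor(im,cv2.COLOR_BGR2HSV)
for uv in [(375,212),(365,230),(341,158),(341,215),(318,170),(380,220)]: print(uv,hsv[uv[1],uv[0]])
blob(ci,im,(355,110,400,240),(60,80,20),(95,255,255),.014,"green")
c=ray(ci,[[263,86],[437,88],[422,263],[268,263]],.012)[:,:2]; print(c.round(4),c.mean(0), np.degrees(np.arctan2(*(c[1]-c[0])[::-1])),np.degrees(np.arctan2(*(c[2]-c[3])[::-1])))
j=ray(ci,[[341,160],[341,215]],.073)[:,:2]; print(j.round(4))
m=cv2.inRange(hsv,(0,0,165),(180,70,255))
for roi in [(315,135,365,182),(315,192,365,238)]:
    mm=m[roi[1]:roi[3],roi[0]:roi[2]]; (x,y),rr=cv2.minEnclosingCircle(max(cv2.findContours(mm,0,2)[0],key=cv2.contourArea)); print(x+roi[0],y+roi[1],rr, ray(ci,[[x+roi[0],y+roi[1]]],.073).round(4))
cv2.imwrite("pics/c1.png",cv2.resize(im[80:270,250:445],None,fx=3,fy=3,interpolation=cv2.INTER_CUBIC))
E
```

```text
black c [616.6   5.9] short/long [26.9 76.2] yaw 1.6
(375, 212) [  3 189 101]
(365, 230) [ 75 129 140]
(341, 158) [150   1 220]
(341, 215) [135   2 220]
(318, 170) [ 13 178 152]
(380, 220) [  3 204  95]
green c [620.2  -7.9] short/long [29. 95.] yaw 6.8
[[ 0.5191  0.0547]
 [ 0.655   0.0702]
 [ 0.6735 -0.0762]
 [ 0.5361 -0.0935]] [ 0.59592116 -0.01119776] 6.540026773076739 7.141374005588836
[[ 0.5836  0.0131]
 [ 0.5892 -0.0256]]
340.2209300994873 163.9738368988037 17.251575469970703 [[0.5834 0.0104 0.073 ]]
340.88582611083984 218.68110275268555 16.969402313232422 [[ 0.5895 -0.0283  0.073 ]]
```

View pics/c1.png

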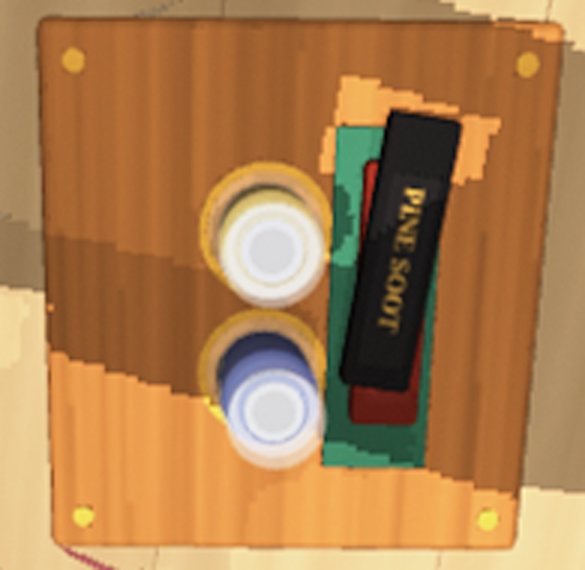

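Request:
{"api": "servo_tool", "payload": {
  "series": "-0.1 0.06 0.21 -0.2 0; -0.1 0.06 0.21 -0.4 0; -0.1 0.06 0.21 -0.55 0; -0.1 0.06 0.21 -0.65 0; -0.1 0.06 0.21 -0.75 0; -0.1 0.06 0.21 -0.83 0; -0.1 0.06 0.21 -0.88 0; -0.1 0.06 0.21 -0.91 0; -0.1 0.06 0.21 -0.91 0; -0.1 0.06 0.21 -0.91 0",
  "force": 25
}}

```text
time: 4.15
ee_pos: [0.5851, 0.01, 0.0752]
tool_rot: [0.0, 0.998, 0.063, 0.001]
ft_force: [-0.7, -0.8, 0.1]
width: 0.047
```

Run:
```python
from h import *
ci,im=shot("wrist","w2"); 
ci,im2=shot("side","s2"); cv2.imwrite("pics/w2b.png",np.hstack([cv2.resize(im,(400,300)),cv2.resize(im2[200:320,310:470],(400,300))]))
```

```text
(no output)
```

View pics/w2b.png

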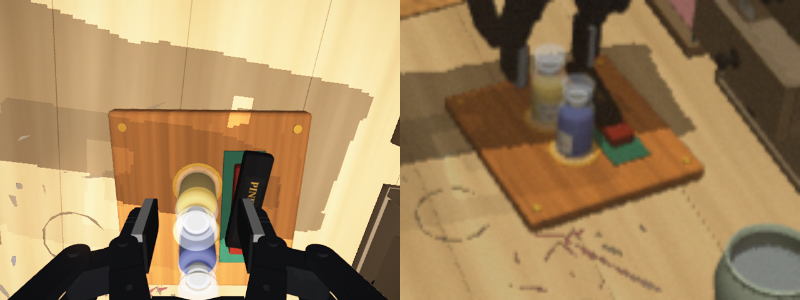

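The yellow stopper at (196,225) is centred between the pads (150/243). I'll close, lift gently and carry.

Request:
{"api": "servo_tool", "payload": {
  "series": "0.2 0 0 0 0; 0.3 0 0 0 0; 0.5 0 0 0 0; 1 0 0 0 0; 1 0 0 0 0; 1 0 0 0 0; 1 0 0 0 0; 1 0 0 0.02 0; 1 0 0 0.06 0; 1 0 0 0.12 0"
}}

```text
time: 5.25
ee_pos: [0.5835, 0.0102, 0.0978]
tool_rot: [-0.0, 0.998, 0.063, -0.001]
ft_force: [1.1, 0.5, 0.0]
width: 0.023
```

Request:
{"api": "servo_tool", "payload": {
  "series": "1 0 0 0.1 0; 1 0 0.05 0.2 0; 1 -0.02 0.15 0.3 0; 1 -0.06 0.3 0.35 0; 1 -0.1 0.45 0.35 0; 1 -0.14 0.6 0.35 0; 1 -0.18 0.75 0.35 0; 1 -0.22 0.9 0.35 0; 1 -0.25 1 0.35 0; 1 -0.25 1 0.35 0"
}}

```text
time: 6.25
ee_pos: [0.5337, 0.2122, 0.1692]
tool_rot: [-0.0, 0.998, 0.065, 0.0]
ft_force: [-0.2, -0.5, -1.2]
width: 0.0234
```

Request:
{"api": "servo_tool", "payload": {
  "series": "1 0 0.1 0 0; 1 0 0.2 -0.05 0; 1 0 0.28 -0.15 0; 1 0 0.3 -0.25 0; 1 0 0.3 -0.35 0; 1 0 0.3 -0.42 0; 1 0 0.3 -0.47 0; 1 0 0.3 -0.49 0; 1 0 0.3 -0.505 0; 1 0 0.3 -0.505 0"
}}

```text
time: 7.25
ee_pos: [0.5348, 0.2701, 0.0677]
tool_rot: [-0.0, 0.998, 0.063, 0.0]
ft_force: [-0.3, 0.2, 0.3]
width: 0.0226
```

Request:
{"api": "servo_tool", "payload": {
  "series": "0.35 0 0 0 0; 0.2 0 0 0 0; 0 0 0 0 0; -0.1 0 0 0 0; -0.1 0 0 0.1 0; -0.1 0 0 0.3 0; -0.1 0 0 0.5 0; -0.1 0.05 -0.2 0.5 0; -0.1 0.1 -0.4 0.5 0; -0.1 0.15 -0.6 0.5 0"
}}

```text
time: 8.25
ee_pos: [0.5648, 0.1492, 0.1682]
tool_rot: [-0.0, 0.998, 0.064, 0.001]
ft_force: [-0.0, -0.6, -1.9]
width: 0.0467
```

Run:
```python
from h import *
ci,im=shot("side","s3"); ci2,im2=shot("top","t3"); cv2.imwrite("pics/s3b.png",np.hstack([cv2.resize(im[130:310,230:470],(400,300)),cv2.resize(im2[130:310,110:390],(400,300))]))
```

```text
(no output)
```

View pics/s3b.png

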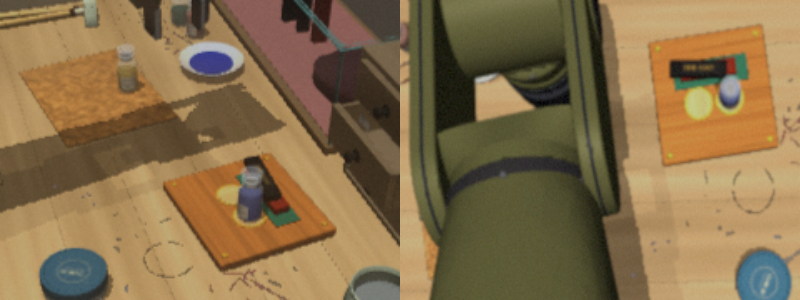

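Yellow stands upright inside the mat; the blue jar and the sticks are undisturbed. Blue jar next.

Request:
{"api": "servo_tool", "payload": {
  "series": "-0.1 0.05 -0.2 0 0; -0.1 0.1 -0.4 0 0; -0.1 0.12 -0.6 0 0; -0.1 0.12 -0.8 0 0; -0.1 0.12 -0.9 0 0; -0.1 0.12 -0.9 -0.1 0; -0.1 0.12 -0.9 -0.25 0; -0.1 0.12 -0.9 -0.38 0; -0.1 0.12 -0.9 -0.46 0; -0.1 0.12 -0.9 -0.465 0"
}}

```text
time: 9.35
ee_pos: [0.5866, -0.029, 0.0715]
tool_rot: [-0.001, 0.998, 0.064, -0.003]
ft_force: [0.7, 0.4, 0.3]
width: 0.0465
```

Request:
{"api": "servo_tool", "payload": {
  "series": "0.2 0 0 0 0; 0.3 0 0 0 0; 0.5 0 0 0 0; 1 0 0 0 0; 1 0 0 0 0; 1 0 0 0 0; 1 0 0 0 0; 1 0 0 0.02 0; 1 0 0 0.06 0; 1 0 0 0.12 0"
}}

```text
time: 10.35
ee_pos: [0.5873, -0.0298, 0.0978]
tool_rot: [-0.0, 0.998, 0.063, -0.001]
ft_force: [-0.1, -0.0, -1.1]
width: 0.0228
```

Request:
{"api": "servo_tool", "payload": {
  "series": "1 0 0 0.1 0; 1 0 0.05 0.2 0; 1 -0.02 0.15 0.3 0; 1 -0.06 0.3 0.35 0; 1 -0.1 0.45 0.35 0; 1 -0.14 0.6 0.35 0; 1 -0.18 0.75 0.35 0; 1 -0.22 0.9 0.35 0; 1 -0.26 1 0.35 0; 1 -0.26 1 0.35 0"
}}

```text
time: 11.35
ee_pos: [0.5355, 0.1721, 0.169]
tool_rot: [-0.0, 0.998, 0.065, 0.0]
ft_force: [0.1, 0.3, -0.5]
width: 0.0232
```

Request:
{"api": "servo_tool", "payload": {
  "series": "1 0 0.1 0 0; 1 0 0.18 -0.05 0; 1 0 0.2 -0.15 0; 1 0 0.2 -0.25 0; 1 0 0.2 -0.35 0; 1 0 0.2 -0.42 0; 1 0 0.2 -0.47 0; 1 0 0.2 -0.49 0; 1 0 0.2 -0.505 0; 1 0 0.2 -0.505 0"
}}

```text
time: 12.35
ee_pos: [0.5373, 0.2103, 0.0684]
tool_rot: [-0.0, 0.998, 0.063, 0.001]
ft_force: [-0.2, 0.3, -0.4]
width: 0.0227
```

Request:
{"api": "servo_tool", "payload": {
  "series": "0.35 0 0 0 0; 0.2 0 0 0 0; 0 0 0 0 0; -0.1 0 0 0 0; -0.1 0 0 0.1 0; -0.1 0 0 0.3 0; -0.1 0 0 0.5 0; -0.1 0.1 -0.2 0.5 0; -0.1 0.2 -0.4 0.5 0; -0.1 0.25 -0.6 0.5 0"
}}

```text
time: 13.35
ee_pos: [0.5877, 0.089, 0.1683]
tool_rot: [0.0, 0.998, 0.064, 0.001]
ft_force: [0.6, -0.4, 0.6]
width: 0.0475
```

Request:
{"api": "servo_tool", "payload": {
  "series": "-0.1 0.05 -0.15 0 0; -0.1 0.1 -0.3 0 0; -0.1 0.15 -0.4 0 0; -0.1 0.15 -0.45 0 0; -0.1 0.15 -0.45 0 0; -0.1 0.15 -0.45 0 0; -0.1 0.15 -0.45 0 0; -0.1 0.15 -0.45 0 0; -0.1 0.15 -0.45 0 0; -0.1 0.15 -0.45 0 0"
}}

```text
time: 14.35
ee_pos: [0.6164, 0.0006, 0.1674]
tool_rot: [-0.0, 0.998, 0.064, 0.0]
ft_force: [-0.6, 0.2, 0.8]
width: 0.0469
```

Run:
```python
from h import *
ci,im=shot("wrist","w4"); print(ctrl.get_obs()["ee_pos"])
ci2,im2=shot("side","s4"); cv2.imwrite("pics/w4b.png",np.hstack([cv2.resize(im,(400,300)),cv2.resize(im2[130:310,230:470],(400,300))]))
import pickle; pickle.dump(ci[:3],open("w4.pkl","wb"))
```

```text
[6.16398600e-01 5.31432447e-04 1.67344548e-01]
```

View pics/w4b.png

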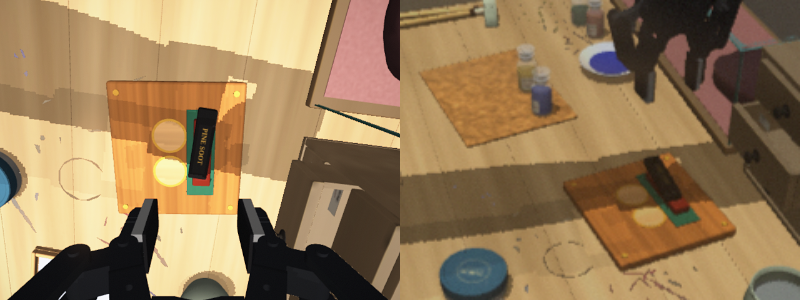

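Both jars stand on the mat. Now one precise measurement of the black stick, bed and rings from this view.

Run:
```python
from h import *
import pickle
ci=pickle.load(open("w4.pkl","rb"))+(None,); im=cv2.imread("pics/w4.png")
blob(ci,im,(295,165,350,292),(0,0,0),(180,255,60),.034,"black(top)")
blob(ci,im,(290,160,350,318),(60,70,15),(95,255,255),.014,"green")
c=ray(ci,[[171,131],[393,129],[386,341],[192,341]],.012)[:,:2];print(c.round(4),c.mean(0))
r=ray(ci,[[270,217],[273,276]],.012)[:,:2];print("rings",r.round(4))
cv2.imwrite("pics/c4.png",cv2.resize(im[120:350,160:410],None,fx=2.4,fy=2.4,interpolation=cv2.INTER_CUBIC))
```

```text
black(top) c [619.8   9.3] short/long [21.5 71.7] yaw 1.2
green c [620.6  -7.7] short/long [29.1 94.7] yaw 6.6
[[ 0.5199  0.0546]
 [ 0.6544  0.073 ]
 [ 0.6768 -0.0736]
 [ 0.5376 -0.0914]] [ 0.5971819  -0.00934491]
rings [[ 0.585   0.0081]
 [ 0.5909 -0.0332]]
```

View pics/c4.png

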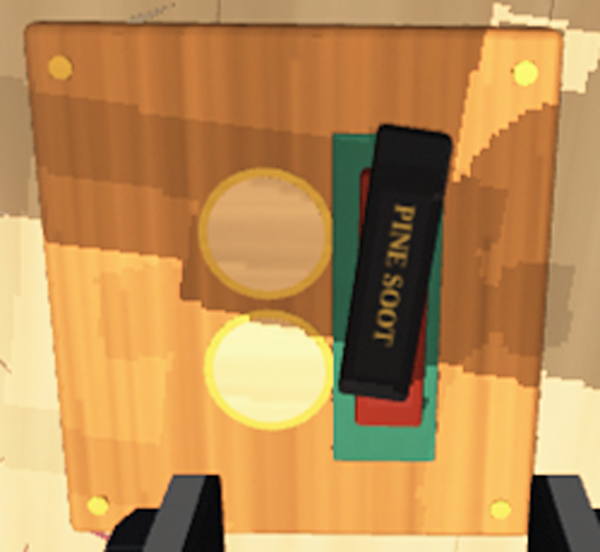

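Request:
{"api": "servo_tool", "payload": {
  "series": "-0.1 0.01 0.04 -0.05 -0.033; -0.1 0.01 0.04 -0.15 -0.033; -0.1 0.01 0.04 -0.25 -0.033; -0.1 0.01 0.04 -0.35 -0.033; -0.1 0.01 0.04 -0.43 -0.033; -0.1 0.01 0.04 -0.5 -0.033; -0.1 0.01 0.04 -0.54 -0.033; -0.1 0.01 0.04 -0.57 -0.033; -0.1 0.01 0.04 -0.58 -0.033; -0.1 0.01 0.04 -0.58 -0.033"
}}

```text
time: 15.45
ee_pos: [0.6187, 0.0081, 0.0516]
tool_rot: [0.0, 1.0, 0.012, 0.0]
ft_force: [-0.5, 0.2, -0.5]
width: 0.0472
```

Run:
```python
from h import *
ci,im=shot("wrist","w5"); print(ctrl.get_obs()["ee_pos"],ctrl.get_obs()["width"])
cv2.imwrite("pics/w5b.png",im[120:480,140:500])
```

```text
[0.61893393 0.00812722 0.05194184] 0.0466762573294454
```

View pics/w5b.png

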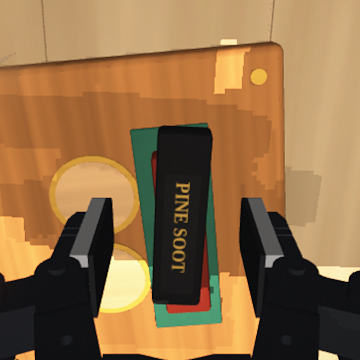

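The black stick (180) is centred between the pads (112/241). I'll close, lift straight up and carry it to the mat.

Request:
{"api": "servo_tool", "payload": {
  "series": "0.2 0 0 0 0; 0.35 0 0 0 0; 0.5 0 0 0 0; 0.6 0 0 0 0; 1 0 0 0 0; 1 0 0 0 0; 1 0 0 0 0; 1 0 0 0.02 0; 1 0 0 0.06 0; 1 0 0 0.12 0"
}}

```text
time: 16.5
ee_pos: [0.6175, 0.0082, 0.0749]
tool_rot: [-0.0, 1.0, 0.012, -0.001]
ft_force: [0.2, -0.4, -0.5]
width: 0.0181
```

Request:
{"api": "servo_tool", "payload": {
  "series": "1 0 0 0.1 0; 1 0 0 0.3 0; 1 -0.1 0.1 0.45 0; 1 -0.2 0.25 0.45 0; 1 -0.3 0.4 0.45 0; 1 -0.4 0.55 0.45 0; 1 -0.5 0.7 0.45 0; 1 -0.6 0.85 0.45 0; 1 -0.65 1 0.45 0; 1 -0.65 1 0.45 0"
}}

```text
time: 17.5
ee_pos: [0.4872, 0.2107, 0.1664]
tool_rot: [-0.001, 1.0, 0.014, 0.0]
ft_force: [-0.0, -0.6, -0.1]
width: 0.0182
```

Run:
```python
from h import *
ci,im=shot("wrist","w6"); ci2,im2=shot("side","s6"); cv2.imwrite("pics/w6b.png",np.hstack([cv2.resize(im,(400,300)),cv2.resize(im2[130:310,230:470],(400,300))]))
```

```text
(no output)
```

View pics/w6b.png

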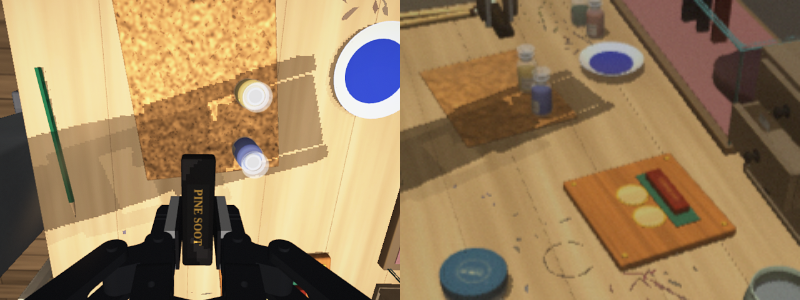

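Request:
{"api": "servo_tool", "payload": {
  "series": "1 -0.08 0.06 0 0; 1 -0.16 0.12 -0.1 0; 1 -0.16 0.12 -0.25 0; 1 -0.16 0.12 -0.4 0; 1 -0.16 0.12 -0.5 0; 1 -0.16 0.12 -0.58 0; 1 -0.16 0.12 -0.63 0; 1 -0.16 0.12 -0.655 0; 1 -0.16 0.12 -0.665 0; 1 -0.16 0.12 -0.665 0"
}}

```text
time: 18.6
ee_pos: [0.4572, 0.2321, 0.033]
tool_rot: [-0.0, 1.0, 0.011, 0.001]
ft_force: [-0.2, -0.4, 0.5]
width: 0.0176
```

Request:
{"api": "servo_tool", "payload": {
  "series": "0.45 0 0 0 0; 0.3 0 0 0 0; 0.1 0 0 0 0; 0 0 0 0 0; 0 0 0 0.1 0; 0 0 0 0.3 0; 0 0 0 0.5 0; 0 0.05 -0.1 0.65 0; 0 0.15 -0.3 0.65 0; 0 0.3 -0.5 0.65 0.033"
}}

```text
time: 19.6
ee_pos: [0.5171, 0.1319, 0.1644]
tool_rot: [-0.0, 0.998, 0.066, 0.002]
ft_force: [0.8, 0.4, -0.4]
width: 0.0426
```

Request:
{"api": "servo_tool", "payload": {
  "series": "0 0.1 -0.2 0 0; 0 0.2 -0.4 0 0; 0 0.3 -0.6 0 0; 0 0.4 -0.7 0 0; 0 0.5 -0.7 0 0; 0 0.53 -0.7 0 0; 0 0.53 -0.7 0 0; 0 0.53 -0.7 0 0; 0 0.53 -0.7 0 0; 0 0.53 -0.7 0 0"
}}

```text
time: 20.6
ee_pos: [0.6218, -0.0073, 0.1624]
tool_rot: [0.0, 0.998, 0.064, -0.0]
ft_force: [0.2, -0.0, 0.6]
width: 0.0427
```

Run:
```python
from h import *
ci,im=shot("wrist","w7"); o=ctrl.get_obs(); print(o["ee_pos"],o["tool_rot"])
try: blob(ci,im,(250,100,420,400),(0,120,60),(5,255,255),.024,"red")
except Exception as e: print(e)
blob(ci,im,(250,100,420,400),(60,70,15),(95,255,255),.014,"green")
ci2,im2=shot("side","s7"); cv2.imwrite("pics/w7b.png",np.hstack([cv2.resize(im,(400,300)),cv2.resize(im2[130:310,230:470],(400,300))]))
```

```text
[ 0.62194887 -0.00738978  0.16243197] [ 1.71092793e-05  9.97966566e-01  6.37395700e-02 -2.06969312e-05]
red c [621.2  -3.2] short/long [18.2 71.4] yaw 5.8
green c [620.3  -7.6] short/long [29.2 94.7] yaw 6.7
```

View pics/w7b.png

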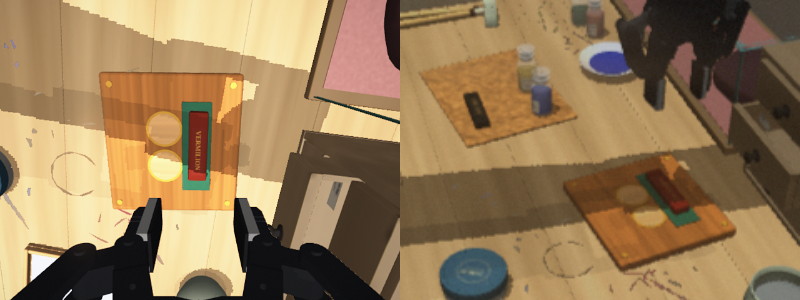

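Black rests flat on the mat, and red lies on the bed at (0.621,-0.003), yaw 6°. Picking red.

Request:
{"api": "servo_tool", "payload": {
  "series": "0 0 0.02 -0.05 0; 0 0 0.02 -0.15 0; 0 0 0.02 -0.25 0; 0 0 0.02 -0.35 0; 0 0 0.02 -0.43 0; 0 0 0.02 -0.5 0; 0 0 0.02 -0.55 0; 0 0 0.02 -0.58 0; 0 0 0.02 -0.595 0; 0 0 0.02 -0.595 0"
}}

```text
time: 21.7
ee_pos: [0.6226, -0.0039, 0.0434]
tool_rot: [0.0, 0.998, 0.063, 0.0]
ft_force: [-0.3, -0.6, 0.7]
width: 0.0428
```

Request:
{"api": "servo_tool", "payload": {
  "series": "0.2 0 0 0 0; 0.35 0 0 0 0; 0.5 0 0 0 0; 0.6 0 0 0 0; 1 0 0 0 0; 1 0 0 0 0; 1 0 0 0 0; 1 0 0 0.02 0; 1 0 0 0.06 0; 1 0 0 0.12 0"
}}

```text
time: 22.7
ee_pos: [0.6215, -0.0038, 0.0668]
tool_rot: [-0.0, 0.998, 0.063, -0.001]
ft_force: [0.4, -0.9, 0.1]
width: 0.0181
```

Run:
```python
from h import *
ci=info("top"); im=cv2.imread("pics/top0.png")
blob(ci,im,(410,205,508,284),(0,0,90),(180,60,255),.005,"paper")
r=ray(ci,[[417,210],[504,211],[500,279],[414,274]],.013)[:,:2]; print(r.round(3),r.mean(0))
```

```text
paper c [ 483.8 -247.8] short/long [109.8 150.1] yaw -5.5
[[ 0.547 -0.172]
 [ 0.541 -0.331]
 [ 0.417 -0.314]
 [ 0.43  -0.16 ]] [ 0.48370475 -0.24430729]
```

Request:
{"api": "servo_tool", "payload": {
  "series": "1 0 0 0.15 0; 1 0 0 0.3 0; 1 -0.05 -0.1 0.4 -0.01; 1 -0.12 -0.25 0.4 -0.02; 1 -0.2 -0.4 0.4 -0.03; 1 -0.28 -0.55 0.4 -0.04; 1 -0.36 -0.7 0.4 -0.05; 1 -0.44 -0.85 0.4 -0.06; 1 -0.5 -1 0.4 -0.065; 1 -0.5 -1 0.4 -0.065"
}}

```text
time: 23.7
ee_pos: [0.5214, -0.2067, 0.1484]
tool_rot: [0.001, 0.999, -0.041, 0.0]
ft_force: [1.3, 0.4, -0.9]
width: 0.018
```

Request:
{"api": "servo_tool", "payload": {
  "series": "1 -0.1 -0.1 0 0; 1 -0.19 -0.22 -0.05 0; 1 -0.19 -0.22 -0.15 0; 1 -0.19 -0.22 -0.25 0; 1 -0.19 -0.22 -0.35 0; 1 -0.19 -0.22 -0.43 0; 1 -0.19 -0.22 -0.49 0; 1 -0.19 -0.22 -0.54 0; 1 -0.19 -0.22 -0.56 0; 1 -0.19 -0.22 -0.56 0"
}}

```text
time: 24.7
ee_pos: [0.4849, -0.2479, 0.0357]
tool_rot: [0.0, 0.999, -0.039, 0.0]
ft_force: [0.1, -0.1, -0.1]
width: 0.0181
```

Request:
{"api": "servo_tool", "payload": {
  "series": "0.45 0 0 0 0; 0.3 0 0 0 0; 0.1 0 0 0 0; 0 0 0 0 0; 0 0 0 0 0; 0 0 0 0.1 0; 0 0 0 0.3 0; 0 0 0 0.5 0; 0 0 0.1 0.65 0; 0 0 0.25 0.65 0.01"
}}

```text
time: 25.7
ee_pos: [0.4875, -0.1999, 0.1717]
tool_rot: [0.003, 1.0, -0.024, 0.005]
ft_force: [0.3, 0.3, 0.3]
width: 0.0426
```

Run:
```python
from h import *
o=ctrl.get_obs(); print(o["ee_pos"],o["tool_rot"])
ci2,im2=shot("side","s8"); cv2.imwrite("pics/s8b.png",im2[130:460,230:510])
blob(ci2,im2,(330,330,410,410),(0,100,30),(8,255,255),.015,"red")
```

```text
[ 0.48745544 -0.1998729   0.17168452] [ 0.00261268  0.99970222 -0.02374372  0.0049883 ]
red c [ 484.  -252.2] short/long [18.2 74.2] yaw -5.4
```

View pics/s8b.png

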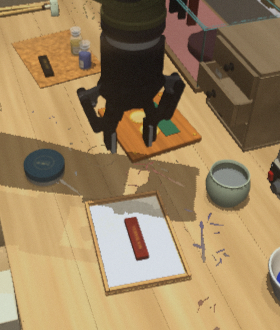

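Red lies at (0.484,-0.252), yaw -5.4°, against tray centre (0.484,-0.248) and yaw -5.5°. Back to the black stick.

Request:
{"api": "servo_tool", "payload": {
  "series": "0 0 0.2 0 0; 0 0 0.4 0 0.01; 0 0 0.6 0 0.02; 0 -0.02 0.8 0 0.023; 0 -0.04 1 0 0.023; 0 -0.06 1 0 0.023; 0 -0.06 1 0 0.023; 0 -0.06 1 0 0.023; 0 -0.06 1 0 0.023; 0 -0.06 1 0 0.023"
}}

```text
time: 26.75
ee_pos: [0.4727, 0.0012, 0.1653]
tool_rot: [0.0, 1.0, 0.012, -0.0]
ft_force: [-0.0, -1.0, 0.0]
width: 0.0427
```

Request:
{"api": "servo_tool", "payload": {
  "series": "0 0 0.2 0 0; 0 0 0.4 0 0; 0 -0.02 0.6 0 0; 0 -0.04 0.75 0 0; 0 -0.06 0.75 0 0; 0 -0.06 0.75 0 0; 0 -0.06 0.75 0 0; 0 -0.06 0.75 0 0; 0 -0.06 0.75 0 0; 0 -0.06 0.75 0 0"
}}

```text
time: 27.75
ee_pos: [0.4607, 0.1515, 0.1653]
tool_rot: [-0.0, 1.0, 0.013, 0.0]
ft_force: [-0.4, 0.5, -1.0]
width: 0.0428
```

Run:
```python
from h import *
ci,im=shot("wrist","w9"); o=ctrl.get_obs(); print(o["ee_pos"],o["tool_rot"])
uv=proj(ci,[[.457,.232,.014],[.535,.27,.065],[.535,.21,.065]]); print(uv.round())
u,v=uv[0].astype(int)
blob(ci,im,(u-60,v-90,u+60,min(v+90,330)),(0,0,0),(180,255,60),.014,"black")
hsv=cv2.cvtColor(im,cv2.COLOR_BGR2HSV); m=cv2.inRange(hsv,(0,0,165),(180,70,255))
for u,v in uv[1:].astype(int):
    mm=m[v-35:v+35,u-35:u+35]; c=max(cv2.findContours(mm,0,2)[0],key=cv2.contourArea); (x,y),r=cv2.minEnclosingCircle(c); print(r,ray(ci,[[x+u-35,y+v-35]],.065).round(4))
cv2.imwrite("pics/w9b.png",im)
```

```text
[0.46061227 0.1516794  0.16535419] [5.00212035e-06 9.99919461e-01 1.26913881e-02 3.02954822e-05]
[[314. 106.]
 [487.  24.]
 [468. 158.]]
black c [457.1 231.7] short/long [18.3 70.6] yaw -0.0Traceback (most recent call last):
  File "<stdin>", line 8, in <module>
ValueError: max() iterable argument is empty
```

Request:
{"api": "servo_tool", "payload": {
  "series": "0 -0.02 0.2 0 0; 0 -0.02 0.4 -0.1 0; 0 -0.02 0.4 -0.25 0; 0 -0.02 0.4 -0.4 0; 0 -0.02 0.4 -0.5 0; 0 -0.02 0.4 -0.58 0; 0 -0.02 0.4 -0.63 0; 0 -0.02 0.4 -0.66 0; 0 -0.02 0.4 -0.67 0; 0 -0.02 0.4 -0.67 0"
}}

```text
time: 28.8
ee_pos: [0.4569, 0.2322, 0.0318]
tool_rot: [-0.0, 1.0, 0.013, 0.0]
ft_force: [0.3, 1.1, -0.1]
width: 0.0427
```

Request:
{"api": "servo_tool", "payload": {
  "series": "0.2 0 0 0 0; 0.35 0 0 0 0; 0.5 0 0 0 0; 0.6 0 0 0 0; 1 0 0 0 0; 1 0 0 0 0; 1 0 0 0 0; 1 0 0 0.02 0; 1 0 0 0.1 0; 1 0 0 0.25 0"
}}

```text
time: 29.8
ee_pos: [0.4539, 0.2311, 0.0788]
tool_rot: [0.001, 1.0, 0.013, -0.003]
ft_force: [-0.1, 0.1, -0.2]
width: 0.0181
```

Request:
{"api": "servo_tool", "payload": {
  "series": "1 0 0 0.2 0; 1 0 -0.1 0.35 0; 1 0.1 -0.25 0.4 0; 1 0.2 -0.4 0.4 0.01; 1 0.3 -0.55 0.4 0.02; 1 0.4 -0.7 0.4 0.03; 1 0.5 -0.85 0.4 0.03; 1 0.6 -1 0.4 0.03; 1 0.7 -1 0.4 0.03; 1 0.7 -1 0.4 0.03"
}}

```text
time: 30.8
ee_pos: [0.5977, 0.031, 0.1609]
tool_rot: [-0.0, 0.998, 0.059, -0.0]
ft_force: [0.1, 0.8, -0.9]
width: 0.0183
```

Run:
```python
from h import *
o=ctrl.get_obs(); p=o["ee_pos"];print(p,o["tool_rot"],o["width"])
ci,im=shot("wrist","w10"); z=p[2]-.0274+.01
uv=proj(ci,[[p[0],p[1],z]])[0].astype(int);print(uv)
blob(ci,im,(255,150,380,470),(0,0,0),(180,255,60),z,"black?")
```

```text
[0.59769622 0.03099243 0.16086286] [-3.98865123e-05  9.98242281e-01  5.92650241e-02 -5.83803731e-05] 0.018256159926235783
[316 348]
black? c [599.   22.3] short/long [49.9 94.5] yaw 6.8
```

Request:
{"api": "servo_tool", "payload": {
  "series": "1 0.05 -0.1 0 0; 1 0.115 -0.195 -0.05 0; 1 0.115 -0.195 -0.15 0; 1 0.115 -0.195 -0.3 0; 1 0.115 -0.195 -0.4 0; 1 0.115 -0.195 -0.48 0; 1 0.115 -0.195 -0.54 0; 1 0.115 -0.195 -0.58 0; 1 0.115 -0.195 -0.595 0; 1 0.115 -0.195 -0.595 0"
}}

```text
time: 31.85
ee_pos: [0.6198, -0.0068, 0.0428]
tool_rot: [0.0, 0.998, 0.06, 0.0]
ft_force: [-0.5, -0.2, 0.7]
width: 0.018
```

Request:
{"api": "servo_tool", "payload": {
  "series": "0.45 0 0 0 0; 0.3 0 0 0 0; 0.1 0 0 0 0; 0 0 0 0 0; 0 0 0 0 0; 0 0 0 0.1 0; 0 0 0 0.3 0; 0 0 0 0.5 0; 0 0 0 0.6 0; 0 0 0 0.6 0"
}}

```text
time: 32.85
ee_pos: [0.622, -0.0071, 0.1673]
tool_rot: [0.001, 0.998, 0.06, 0.004]
ft_force: [0.8, 0.5, -0.4]
width: 0.0426
```

Run:
```python
from h import *
o=ctrl.get_obs(); p=o["ee_pos"];print(p,o["tool_rot"],o["width"])
ci,im=shot("wrist","w11"); u,v=proj(ci,[[.6205,-.0077,.024]])[0].astype(int); print(u,v)
blob(ci,im,(u-35,v-75,u+35,v+65),(0,0,0),(180,255,60),.024,"black")
cv2.imwrite("pics/w11b.png",cv2.resize(im,(480,360)))
```

```text
[ 0.62204322 -0.00706614  0.16733088] [6.52987868e-04 9.98172452e-01 6.02761190e-02 4.25658536e-03] 0.042599517453072576
311 239
black c [620.3  -5.9] short/long [18.9 71.3] yaw 6.1
```

View pics/w11b.png

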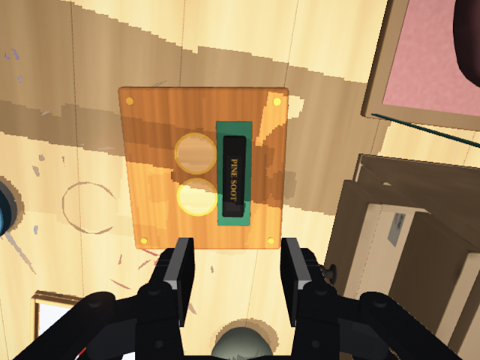

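Black is centred on the bed: (0.620,-0.006), yaw 6.1°. Back towards the mat for the jars.

Request:
{"api": "servo_tool", "payload": {
  "series": "-0.1 -0.05 0.15 0.05 0; -0.1 -0.1 0.3 0.1 0; -0.1 -0.2 0.45 0.15 0; -0.1 -0.3 0.6 0.15 0; -0.1 -0.42 0.65 0.15 0; -0.1 -0.42 0.65 0.15 0; -0.1 -0.42 0.65 0.15 0; -0.1 -0.42 0.65 0.15 0; -0.1 -0.42 0.65 0.15 0; -0.1 -0.42 0.65 0.15 0"
}}

```text
time: 33.9
ee_pos: [0.536, 0.1226, 0.1921]
tool_rot: [0.0, 0.998, 0.06, -0.0]
ft_force: [-0.7, 0.1, 0.1]
width: 0.0471
```

Run:
```python
from h import *
ci,im=shot("wrist","w12"); o=ctrl.get_obs(); print(o["ee_pos"],o["tool_rot"])
hsv=cv2.cvtColor(im,cv2.COLOR_BGR2HSV); m=cv2.inRange(hsv,(0,0,150),(180,60,255))
for u,v in proj(ci,[[.535,.27,.065],[.537,.21,.065]]).astype(int):
    y0=max(v-32,0); mm=m[y0:v+32,u-32:u+32]; cs=cv2.findContours(mm,0,2)[0]
    if cs: (x,y),r=cv2.minEnclosingCircle(max(cs,key=cv2.contourArea)); print((u,v),x+u-32,y+y0,r,ray(ci,[[x+u-32,y+y0]],.065).round(4))
cv2.imwrite("pics/w12b.png",cv2.resize(im,(480,360)))
```

```text
[0.53592508 0.12263463 0.19217726] [ 1.63584719e-05  9.98213929e-01  5.97406401e-02 -8.74396934e-05]
(np.int64(350), np.int64(-35)) 338.7605628967285 94.57746124267578 23.42385482788086 [[0.5375 0.21   0.065 ]]
(np.int64(337), np.int64(94)) 338.5258483886719 94.54684829711914 23.458040237426758 [[0.5374 0.21   0.065 ]]
```

View pics/w12b.png

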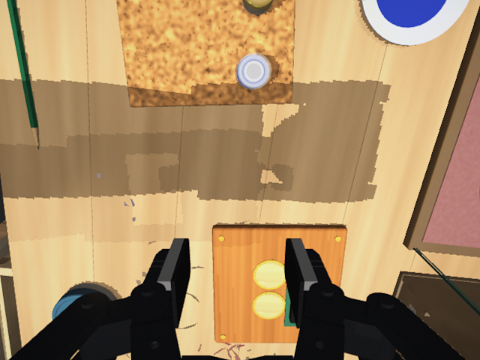

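Blue is at (0.5375,0.210), exactly where it was released. Grasp it.

Request:
{"api": "servo_tool", "payload": {
  "series": "-0.1 0.01 0.2 0 0; -0.1 0.01 0.4 -0.05 0; -0.1 0.01 0.44 -0.15 0; -0.1 0.01 0.44 -0.25 0; -0.1 0.01 0.44 -0.35 0; -0.1 0.01 0.44 -0.45 0; -0.1 0.01 0.44 -0.54 0; -0.1 0.01 0.44 -0.6 0; -0.1 0.01 0.44 -0.63 0; -0.1 0.01 0.44 -0.63 0"
}}

```text
time: 34.95
ee_pos: [0.5372, 0.2109, 0.0656]
tool_rot: [0.0, 0.998, 0.06, -0.001]
ft_force: [1.2, -0.0, -0.5]
width: 0.0467
```

Request:
{"api": "servo_tool", "payload": {
  "series": "0.2 0 0 0 0; 0.3 0 0 0 0; 0.5 0 0 0 0; 1 0 0 0 0; 1 0 0 0 0; 1 0 0 0 0; 1 0 0 0 0; 1 0 0 0.02 0; 1 0 0 0.1 0; 1 0 0 0.2 0"
}}

```text
time: 35.95
ee_pos: [0.5364, 0.2108, 0.106]
tool_rot: [0.0, 0.998, 0.06, -0.001]
ft_force: [0.5, 0.2, -0.4]
width: 0.023
```

Request:
{"api": "servo_tool", "payload": {
  "series": "1 0 0 0.1 0; 1 0 -0.05 0.2 0; 1 0.02 -0.15 0.3 0; 1 0.06 -0.3 0.35 0; 1 0.1 -0.45 0.35 0; 1 0.14 -0.6 0.35 0; 1 0.18 -0.75 0.35 0; 1 0.22 -0.9 0.35 0; 1 0.26 -1 0.35 0; 1 0.26 -1 0.35 0"
}}

```text
time: 36.95
ee_pos: [0.5901, 0.0089, 0.1772]
tool_rot: [0.0, 0.998, 0.059, 0.0]
ft_force: [0.1, 0.4, -0.2]
width: 0.0227
```

Request:
{"api": "servo_tool", "payload": {
  "series": "1 -0.01 -0.1 0 0; 1 -0.01 -0.2 -0.05 0; 1 -0.01 -0.2 -0.15 0; 1 -0.01 -0.2 -0.25 0; 1 -0.01 -0.2 -0.35 0; 1 -0.01 -0.2 -0.42 0; 1 -0.01 -0.2 -0.47 0; 1 -0.01 -0.2 -0.49 0; 1 -0.01 -0.2 -0.505 0; 1 -0.01 -0.2 -0.505 0"
}}

```text
time: 37.95
ee_pos: [0.5881, -0.0288, 0.0761]
tool_rot: [0.0, 0.998, 0.06, 0.001]
ft_force: [-0.6, 0.4, -0.8]
width: 0.0228
```

Request:
{"api": "servo_tool", "payload": {
  "series": "0.35 0 0 0 0; 0.2 0 0 0 0; 0 0 0 0 0; -0.1 0 0 0 0; -0.1 0 0 0.1 0; -0.1 0 0 0.3 0; -0.1 0 0 0.5 0; -0.1 0 0.2 0.55 0; -0.1 -0.1 0.4 0.55 0; -0.1 -0.2 0.6 0.55 0"
}}

```text
time: 38.95
ee_pos: [0.5476, 0.0921, 0.1865]
tool_rot: [-0.0, 0.998, 0.06, 0.001]
ft_force: [1.4, 0.1, -0.3]
width: 0.0471
```

Request:
{"api": "servo_tool", "payload": {
  "series": "-0.1 -0.03 0.2 0 0; -0.1 -0.06 0.4 0 0; -0.1 -0.08 0.5 0 0; -0.1 -0.08 0.5 0 0; -0.1 -0.08 0.5 0 0; -0.1 -0.08 0.5 0 0; -0.1 -0.08 0.5 0 0; -0.1 -0.08 0.5 0 0; -0.1 -0.08 0.5 0 0; -0.1 -0.08 0.5 0 0"
}}

```text
time: 39.95
ee_pos: [0.5316, 0.1908, 0.1853]
tool_rot: [-0.0, 0.998, 0.06, 0.0]
ft_force: [-0.2, 0.7, 0.1]
width: 0.0469
```

Run:
```python
from h import *
ci,im=shot("wrist","w13"); o=ctrl.get_obs(); print(o["ee_pos"],o["tool_rot"])
hsv=cv2.cvtColor(im,cv2.COLOR_BGR2HSV); m=cv2.inRange(hsv,(0,0,150),(180,60,255))
for u,v in proj(ci,[[.535,.27,.065]]).astype(int):
    y0=max(v-32,0); mm=m[y0:v+32,u-32:u+32]; cs=cv2.findContours(mm,0,2)[0]
    if cs: (x,y),r=cv2.minEnclosingCircle(max(cs,key=cv2.contourArea)); print((u,v),x+u-32,y+y0,r,ray(ci,[[x+u-32,y+y0]],.065).round(4))
```

```text
[0.53153522 0.19087699 0.18530808] [ 1.24924937e-05  9.98198075e-01  6.00050306e-02 -4.46647559e-06]
(np.int64(340), np.int64(111)) 338.0570468902588 111.828857421875 23.58983039855957 [[0.5336 0.2696 0.065 ]]
```

Request:
{"api": "servo_tool", "payload": {
  "series": "-0.1 0.01 0.2 0 0; -0.1 0.01 0.39 -0.05 0; -0.1 0.01 0.395 -0.15 0; -0.1 0.01 0.395 -0.25 0; -0.1 0.01 0.395 -0.35 0; -0.1 0.01 0.395 -0.45 0; -0.1 0.01 0.395 -0.52 0; -0.1 0.01 0.395 -0.57 0; -0.1 0.01 0.395 -0.595 0; -0.1 0.01 0.395 -0.595 0"
}}

```text
time: 41.0
ee_pos: [0.5333, 0.27, 0.0659]
tool_rot: [0.0, 0.998, 0.06, -0.0]
ft_force: [-1.2, -0.3, -0.4]
width: 0.0467
```

Request:
{"api": "servo_tool", "payload": {
  "series": "0.2 0 0 0 0; 0.3 0 0 0 0; 0.5 0 0 0 0; 1 0 0 0 0; 1 0 0 0 0; 1 0 0 0 0; 1 0 0 0 0; 1 0 0 0.02 0; 1 0 0 0.1 0; 1 0 0 0.2 0"
}}

```text
time: 42.0
ee_pos: [0.5322, 0.2697, 0.1057]
tool_rot: [0.001, 0.998, 0.06, -0.002]
ft_force: [0.5, 1.0, -0.4]
width: 0.023
```

Request:
{"api": "servo_tool", "payload": {
  "series": "1 0 0 0.1 0; 1 0 -0.05 0.2 0; 1 0.02 -0.15 0.3 0; 1 0.06 -0.3 0.4 0; 1 0.1 -0.45 0.4 0; 1 0.14 -0.6 0.4 0; 1 0.18 -0.75 0.4 0; 1 0.22 -0.9 0.4 0; 1 0.25 -1 0.4 0; 1 0.25 -1 0.4 0"
}}

```text
time: 43.0
ee_pos: [0.5838, 0.0679, 0.187]
tool_rot: [0.0, 0.998, 0.059, 0.0]
ft_force: [0.1, 1.2, -0.7]
width: 0.023
```

Run:
```python
from h import *
ci,im=shot("wrist","w14"); o=ctrl.get_obs(); print(o["ee_pos"])
hsv=cv2.cvtColor(im,cv2.COLOR_BGR2HSV); m=cv2.inRange(hsv,(0,0,150),(180,60,255))
u,v=proj(ci,[[.588,-.03,.073]])[0].astype(int); print(u,v)
ci,im=shot("top","t14"); r=proj(ci,[[.588,-.03,.073]])[0].round(); print("top expect",r)
```

```text
[0.58344836 0.06920331 0.18679764]
304 397
top expect [340. 182.]
```

Request:
{"api": "servo_tool", "payload": {
  "series": "1 0 -0.15 0 0; 1 0 -0.295 -0.05 0; 1 0 -0.295 -0.15 0; 1 0 -0.295 -0.25 0; 1 0 -0.295 -0.35 0; 1 0 -0.295 -0.43 0; 1 0 -0.295 -0.49 0; 1 0 -0.295 -0.53 0; 1 0 -0.295 -0.555 0; 1 0 -0.295 -0.555 0"
}}

```text
time: 44.1
ee_pos: [0.5842, 0.0113, 0.076]
tool_rot: [0.0, 0.998, 0.06, 0.001]
ft_force: [-0.3, 0.5, 0.1]
width: 0.0234
```

Request:
{"api": "servo_tool", "payload": {
  "series": "0.35 0 0 0 0; 0.2 0 0 0 0; 0 0 0 0 0; -0.1 0 0 0 0; -0.1 0 0 0.1 0; -0.1 0 0 0.3 0; -0.1 0 0 0.5 0; -0.1 -0.1 0 0.7 0; -0.1 -0.1 0 0.9 0; -0.1 -0.1 0 0.9 0"
}}

```text
time: 45.1
ee_pos: [0.5664, 0.0109, 0.2635]
tool_rot: [0.001, 0.998, 0.06, 0.007]
ft_force: [0.6, 0.1, 0.4]
width: 0.0472
```

Request:
{"api": "servo_tool", "payload": {
  "series": "-0.1 0 0 0 0; -0.1 0 -0.1 0 0; -0.1 0 -0.1 0 0; -0.1 0 -0.1 0 0; -0.1 0 -0.1 0 0; -0.1 0 -0.1 0 0; -0.1 0 -0.1 0 0; -0.1 0 -0.1 0 0; -0.1 0 -0.1 0 0; -0.1 0 -0.1 0 0"
}}

```text
time: 46.1
ee_pos: [0.5635, -0.0088, 0.2554]
tool_rot: [0.0, 0.998, 0.06, 0.0]
ft_force: [0.4, -0.1, -0.2]
width: 0.0468
```

Run:
```python
from h import *
ci,im=shot("wrist","w15"); o=ctrl.get_obs(); print(o["time"],o["ee_pos"],o["tool_rot"])
hsv=cv2.cvtColor(im,cv2.COLOR_BGR2HSV); m=cv2.inRange(hsv,(0,0,165),(180,70,255))
for u,v in proj(ci,[[.584,.0095,.073],[.588,-.03,.073]]).astype(int):
    mm=m[v-28:v+24,u-26:u+26]; cs=cv2.findContours(mm,0,2)[0]
    if cs: (x,y),r=cv2.minEnclosingCircle(max(cs,key=cv2.contourArea)); print((u,v),r,ray(ci,[[x+u-26,y+v-28]],.073).round(4))
u,v=proj(ci,[[.6205,-.0077,.024]])[0].astype(int)
blob(ci,im,(u-30,v-75,u+35,v+65),(0,0,0),(180,255,60),.024,"black")
ci2,im2=shot("side","s15")
blob(ci2,im2,(330,330,410,410),(0,100,30),(8,255,255),.015,"red")
cv2.imwrite("pics/fin.png",np.hstack([cv2.resize(im,(400,300)),cv2.resize(im2[130:430,230:510],(400,430))[:300]]) )
cv2.imwrite("pics/fin.png",np.hstack([cv2.resize(im,(400,430)),cv2.resize(im2[130:430,230:510],(400,430))]))
```

```text
46.15 [ 0.56346994 -0.00880819  0.2553864 ] [-2.57893260e-06  9.98182254e-01  6.02676055e-02  5.74586156e-05]
(np.int64(347), np.int64(201)) 16.62116050720215 [[0.5833 0.0116 0.073 ]]
(np.int64(345), np.int64(253)) 16.42160415649414 [[ 0.5867 -0.0273  0.073 ]]
black c [619.2  -6.3] short/long [19.9 71.9] yaw 5.3
red c [ 484.1 -252.1] short/long [18.2 74.5] yaw -5.4
```

View pics/fin.png

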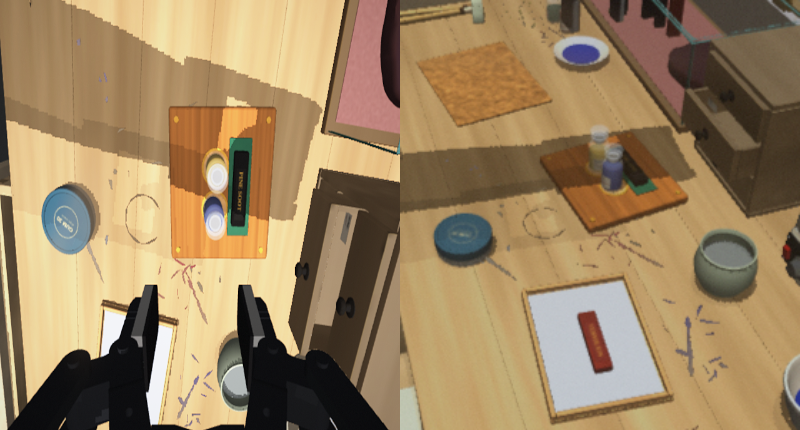

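Both jars are upright on their own rings. By the same wrist measurement they are within 3 mm of the start, and everything is released. Handing in.

```bash
python3 -c "
from plant import ctrl
print(ctrl.close_job())"
```

```text
the job is handed in; nothing more can be done
None
```

The job is done and handed in at about 46 s of the 136 s allowed; the hand-in gave no verdict. I set both jars and the black stick aside on the mat, laid the red stick in the tray, then returned the black stick to the bed and each jar to its own ring.

| Item | Measured at the end | Target | Offset | Allowed |
|---|---|---|---|---|
| Red stick | (0.484, -0.252), yaw -5.4° | tray centre (0.484, -0.248), yaw -5.5° | about 4 mm | 15 mm |
| Black stick | (0.619, -0.006), yaw 5.3° | bed centre (0.6205, -0.0077), yaw about 6.7° | about 2 mm, 1.4° | 12 mm, 0.2 rad |
| Yellow jar | (0.583, 0.012) | start (0.583, 0.010) | about 1 mm | 12 mm |
| Blue jar | (0.587, -0.027) | start (0.5895, -0.028) | about 3 mm | 12 mm |

- **By eye in the last pictures:** both jars stand upright, nothing touches the gripper, and the tin and pot stand where they were; I did not measure their positions.
- **Not measured:** I never compared the red stick's position before and after lifting the black one, since it was mostly covered at first. It lay within about 5 mm of the bed's centre when uncovered.
- **Disagreement:** camera views differed from each other by 2–4 mm on jar positions, within the tolerances. No check failed.

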